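# Close and pin the column heater clamshell

### The arm

A 7-joint arm with a two-finger parallel gripper is mounted at the origin on the work surface. World frame = base frame: x ahead of the robot, y to its left, z up, the work surface at z = 0. Lengths are in m, angles in rad, forces in N, time in s.
With the tool pointing down it reaches from about 0.425 to 0.925 m from the base axis. Payload 6.8 kg.
Tool frame: the origin (TCP) lies on the centre line of the jaws, within the pads' length; the fingertips stand 11 mm ahead of it and the grasp point (between the pads) lies 8 mm behind it; z points along the fingers, y is the direction in which the jaws open and shut (so a half turn about z gives the same grasp; the last joint's range is limited). The gripper opens to 85 mm and grips with 20 to 120 N. Pads are 22 mm wide; open, the fingers measure 114 mm over their backs; the gripper's body (76 mm by 85 mm) begins 54 mm behind the grasp point. The pads swing forward as they close: fully open they stand 13 mm farther back than shut.
Start: joints at [1.059, 0.477, 0.022, 1.555, -0.011, 1.109, -0.083], TCP at [0.265, -0.621, 0.242] pointing down, gripper open.
Joint ranges: [-2.96, 2.96], [-0.34, 2.1], [-1.41, 1.46], [0.24, 2.44], [-1.37, 4.51], [0.17, 1.92], [-2.96, 2.96]. Speed limits (rad/s): [2.39, 2.39, 3.14, 3.14, 3.14, 3.14, 3.14].

### API

Orientations are given as a rotation vector (axis times angle).
In Python, from bench import r gives the robot as it stands.
- The arm moves only by the tool send_rows, never from a script. Its argument "deltas" is a list of rows, each a list of 7 numbers: the opening, from 0 (shut) to 1 (fully open), then the shift along the tool's x, y, z as a fraction of full scale, then the turn, a rotation vector about the tool's x, y, z as a fraction of full scale. In form: [[hand, x, y, z, ax, ay, az], ...]. A call has 1 to 20 rows; each row is the pose to reach, as a shift and turn from the pose commanded when the call began, along the tool's axes at that moment, turning the shorter way round; what a row does not reach only later rows make up. Full scale, the value 1, is 150 mm for a shift and 180 degrees for a turn. A row lasts 1/12 s, in which the tool goes at most 41.7 mm and 7.16 degrees, less where a joint would pass 70% of its speed; a pose out of reach is approached as far as the arm can. A call with a number of a shift or a turn outside -1 to 1 is refused whole. A call with a gripper value outside its range is refused whole. The fingers move at their own pace and stop on an object; "squeeze" is the grip in N (left out, the last holds). Time passes only in rows, so rows that repeat a pose let the fingers close. It gives the time, the measured TCP pose, the force and the opening at its end, in the units of the state.
- r.get_obs(): the state, without advancing time (a new reading comes with each control period).
- r.grab_frame(name): name is "scene" or "side" or "wrist"; returns a dict with "pixels" (480x640x3 uint8, red, green, blue), "camera_matrix" (3x3 intrinsics, pixels), "dist_coeffs" ([k1, k2, p1, p2, k3] as OpenCV has them; the pictures are not rectified), "rvec" (rotation vector, rad) and "tvec" (3), from world to camera coordinates, as OpenCV has them. Camera axes: x right, y down, z forward; pixel columns grow to the right and rows downward; lengths in m; the calibration is good to about 2 mm. A picture is of the moment at which its call begins. There is no depth.
- r.hand_in(): hands the job in, once; it reports no verdict.
The state is a dict: "clock": time; "joints": joint angles; "qvel": joint speeds; "tau": joint torques, N m; "tcp_pos": TCP position; "orientation": TCP orientation; "contact_force": force on the tool from outside, world axes, zero at the start; "moment": the same for the moment, N m; "grip_width": finger opening in m.
Only numpy, scipy, OpenCV 4.12 (cv2) and the standard library are available. Lean on these libraries where they do the work, as an engineer would, in place of code of your own. Each camera call takes 0.05 s, during which the arm holds its last target. There are 200 camera calls.

### The job

Close the column heater's hinged upper half over the chromatography column by pressing its free edge down until the spring catch clicks and holds it by itself, and take your hand off it. Then fetch the locking pin from its stand, put it down through the holes of both halves, and push the pin down until its collar presses the upper half fully shut. Finish like that: still gripping the pin and still pushing it down; do not shift the beaker, bottle or vial.

Things in the scene. Friction and masses are not known exactly. Their poses are not given: they have to be found in the camera images.
- clamp: Column heater, lower half: aluminium block fixed to the bench, 130 (x) x 100 (y) x 45 mm high. A steel column (14 mm thick, end fittings 19 mm) lies across its top along y at x = -10 mm, out to y = +/-71 mm. Origin: centre of underside; at yaw 0 x points away from the robot; z up. Hinge line along y at x = -65, z = 45 mm. Vertical 13 mm through hole at x = +35 mm, y = 0.
- lid (a joint): Hinge angle (rad) of the upper half, an aluminium plate 130 x 100 x 18 mm, 450 g. 0 = shut: flat on the block, top 63 mm above the bench, firm stop; grows as the far edge lifts; stop at 1.45. A spring opens it; hinge friction keeps it where left between 0.85 and 1.3. Caught and let go, it rests at about 0.03 (edge 4 mm up); 2 to 4 N on the hole's rim then bring it to 0.
- lid_hole (a point): Centre of the pin hole on the outer (top) face of the upper half; 14 mm wide hole through the 18 mm plate, 100 mm from the hinge line, on the mid line. When shut it lies straight above the lower hole.
- lid_press (a point): Point on the outer (top) face of the upper half to press on: on the mid line, 117 mm from the hinge line, 13 mm from the free edge.
- base_hole (a point): Centre of the pin hole's mouth in the top face of the lower half, 45 mm above the bench.
- stand: Grey plastic block 60 x 60 x 56 mm high fixed to the bench, with a vertical 12 mm hole in which the locking pin stands. It is to the left or to the right of the clamp. Origin: centre of the underside.
- pin: Steel locking pin, about 90 g, upright in the stand. Shank 10 mm thick, 50 mm long, last 7 mm tapered; then a collar 30 mm wide, 6 mm high; then a round dark grip 20 mm wide, 42 mm high (56 to 98 mm above the tip). Origin: centre of the tip's end face; z up along the pin. In the stand the tip is 6 mm above the bench; with the collar on the shut upper half, 13 mm.
- pin_tip (a point): Centre of the end face of the pin's tapered tip (same point as the pin's origin).
- beaker: Bystander: empty glass beaker, 64 mm wide, 75 mm high, on the other side of the clamp from the stand. Origin: centre of the underside. Leave it standing where it is.
- bottle: Bystander: glass bottle with a blue cap, 72 mm wide, 150 mm high. Origin: centre of the underside. Leave it standing where it is.
- vial: Bystander: small amber vial, 28 mm wide, 45 mm high. Origin: centre of the underside. Leave it standing where it is.
- hinge (a point): Middle of the hinge line of the upper half, 45 mm above the bench, on the clamp's edge towards the robot. The line is level, along the clamp's y. The free edge lies 130 mm from it, on the far side. To close, push the outer (upper, robot-side) face near the free edge over and down: under 5 N until the catch is met.
- catch_nose (a point): Nose of the sprung steel catch in the lower half's far end face, 30 mm above the bench. A steel strip 34 mm wide hangs from the upper half's free edge (16 mm past the edge, to 34 mm below the plate's underside) and snaps under it: met at a hinge angle of about 0.15, passed at about 0.08, with 8 to 16 N at lid_press.
Mind the look-alikes: they are no part of the job. What is meant by the clamp is not green, and is the larger of those in its own colour. Several things have the shape of the pin; the one meant has the colours described above.

How it is judged:
By the outcome, as a careful person would: the job done as asked, in the order asked, and still so for the second after the job is handed in, while the arm keeps its last pose, push and grip.
It also fails if it takes over 58 s, if anything falls off the work surface, if the arm or the gripper's body presses on something with over 40 N, if the wrist force passes 120 N, or if a joint passes its speed limit or range.

## Working session

There is one attempt and no reset: what is moved stays moved. The work goes in short steps, Python scripts to look and compute and a tool call to move; the robot and the scene stay as the last step left them, time stands still between calls to the robot, and variables do not carry over. Pictures are saved under pics/ and viewed, about 8 in all and at most 12, crops included, and the job is handed in when it is done.

Besides the shell and the picture viewer there is one more tool, called after "Request:" as name([rows], argument=value, ...), one row to a line, values as JSON. send_rows: Moves the arm, as the interface text tells. Shift numbers are shares of 150 mm and turn numbers shares of 180 degrees, none past 1 either way. Its arguments: {"type":"object","properties":{"deltas":{"type":"array","items":{"type":"array","items":{"type":"number"}}},"squeeze":{"type":"number"}},"required":["deltas"]}

```bash
mkdir -p pics; ls
cat > h.py <<'E'
import numpy as np, cv2, json
from bench import r
from scipy.spatial.transform import Rotation as R
def snap(n,tag):
    f=r.grab_frame(n); cv2.imwrite(f'pics/{tag}.png',cv2.cvtColor(f['pixels'],cv2.COLOR_RGB2BGR)); 
    np.savez(f'pics/{tag}.npz',**{k:np.asarray(v) for k,v in f.items()}); return f
def load(tag): return np.load(f'pics/{tag}.npz')
def ray(f,uv):
    K=np.array(f['camera_matrix'],float);d=np.array(f['dist_coeffs'],float)
    p=cv2.undistortPoints(np.array(uv,float).reshape(-1,1,2),K,d).reshape(-1,2)
    M=cv2.Rodrigues(np.array(f['rvec'],float))[0]; t=np.array(f['tvec'],float).ravel()
    D=np.c_[p,np.ones(len(p))]@M; return -M.T@t, D
def onz(f,uv,z):
    C,D=ray(f,uv); return C+D*((z-C[2])/D[:,2])[:,None]
def proj(f,P):
    return cv2.projectPoints(np.array(P,float).reshape(-1,1,3),np.array(f['rvec'],float),np.array(f['tvec'],float),np.array(f['camera_matrix'],float),np.array(f['dist_coeffs'],float))[0].reshape(-1,2)
E
python3 - <<'E'
from h import *
for n in('scene','side'): 
    f=snap(n,n+'0'); print(n,ray(f,[[320,240]]))
o=r.get_obs(); print(o)
E
```

```text
pics
scene (array([ 1.21708792, -0.01094914,  0.69767149]), array([[-0.72919946,  0.01340606, -0.68425399]]))
side (array([-0.10806922,  0.72585662,  0.79462879]), array([[ 0.54571416, -0.59665737, -0.58843376]]))
{'clock': 0.1, 'joints': array([ 1.05888582,  0.47769667,  0.02237558,  1.55637024, -0.01151182,
        1.10926449, -0.08307038]), 'qvel': array([ 0.00028164, -0.00212251,  0.00092708, -0.00341016,  0.00149679,
       -0.00245775, -0.00074475]), 'tau': array([ 3.95550480e-03, -5.97765648e+01,  1.61343846e+00, -2.81955224e+01,
        1.28356920e-02,  4.96500594e-03, -8.32924002e-06]), 'tcp_pos': array([ 0.26499813, -0.62024825,  0.24143001]), 'orientation': array([-3.07625311e+00, -6.29715559e-01,  6.91293414e-04]), 'contact_force': array([ 0.10601792,  1.02711835, -0.02774728]), 'moment': array([-0.02767472, -0.06049139,  0.01585089]), 'grip_width': 0.08536007138501811}
```

View pics/scene0.png

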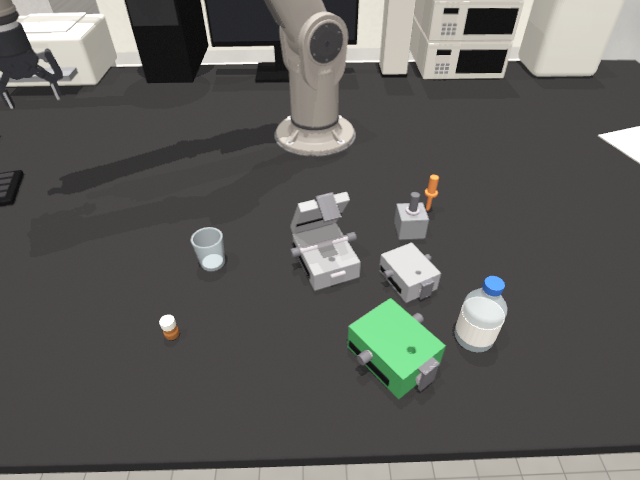

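View pics/side0.png

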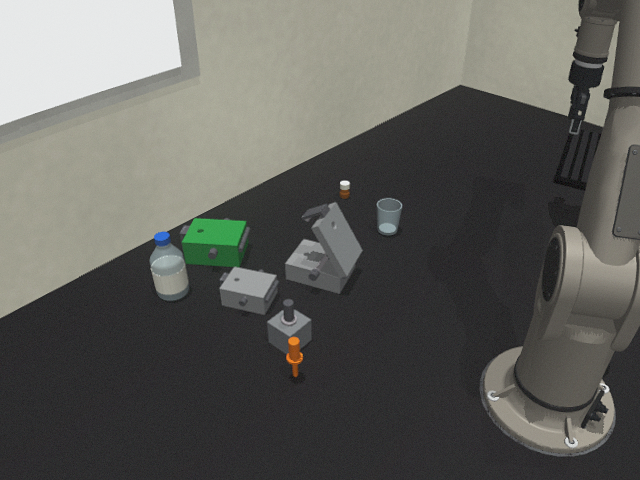

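The open grey clamp is at about (325,245) in scene, and the stand with the dark pin is at (412,215). The grey closed block and the green one are look-alikes, and so is the orange pin. Next I'll enlarge both views.

Run:
```python
import cv2
a=cv2.imread('pics/scene0.png')[180:300,285:445]; cv2.imwrite('pics/c1.png',cv2.resize(a,None,fx=5,fy=5,interpolation=cv2.INTER_CUBIC))
a=cv2.imread('pics/side0.png')[195:345,260:400]; cv2.imwrite('pics/c2.png',cv2.resize(a,None,fx=4,fy=4,interpolation=cv2.INTER_CUBIC))
```

```text
(no output)
```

View pics/c1.png

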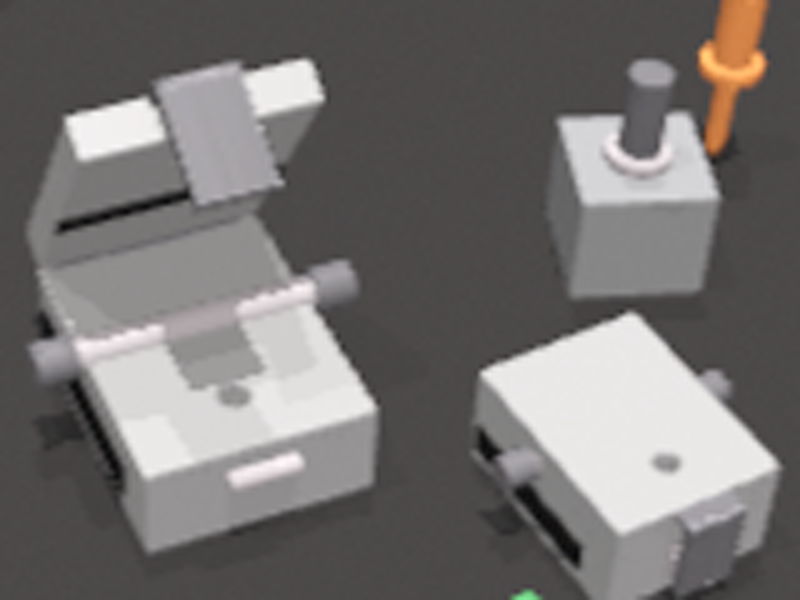

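View pics/c2.png

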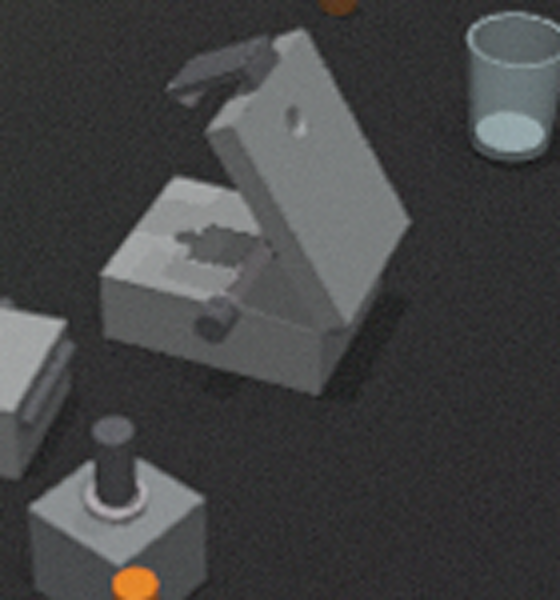

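```bash
cat > fit.py <<'E'
from h import *
from scipy.optimize import least_squares
s,d=load('scene0'),load('side0')
ps=lambda u:(np.array(u)+.5)/5-.5+[285,180]
pd=lambda u:(np.array(u)+.5)/4-.5+[260,195]
def lidp(a,al,n,y): return [-.065+al*np.cos(a)-n*np.sin(a),y,.045+al*np.sin(a)+n*np.cos(a)]
def W(p,L):
    c,q=np.cos(p[2]),np.sin(p[2]); L=np.array(L); return np.c_[p[0]+c*L[:,0]-q*L[:,1],p[1]+q*L[:,0]+c*L[:,1],L[:,2]]
def res(p):
    a=p[3]; h=.05
    A=[[.065,h,.045],[.065,-h,.045],[.065,h,0],[.065,-h,0],[.035,0,.045],lidp(a,.13,.018,-h),lidp(a,.13,.018,h),lidp(a,.13,0,-h),lidp(a,.13,0,h)]
    B=[[.065,h,.045],[.065,-h,.045],[.065,h,0],[-.065,h,0],lidp(a,.13,.018,-h),lidp(a,0,.018,-h),lidp(a,.1,.018,0)]
    return np.r_[(proj(s,W(p,A))-ps([[376,408],[147,475],[375,485],[150,551],[233,396],[65,118],[308,60],[80,160],[325,98]])).ravel(),
     (proj(d,W(p,B))-pd([[101,277],[178,178],[103,335],[320,394],[305,29],[410,222],[296,121]])).ravel()]
f=least_squares(res,[.6,0,0,1.],loss='soft_l1'); p=f.x
print('clamp',p,np.round(res(p).reshape(-1,2),1).tolist())
for n,L in dict(base=[.035,0,.045],press=lidp(p[3],.117,.018,0),lh=lidp(p[3],.1,.018,0),hinge=[-.065,0,.045]).items(): print(n,W(p,[L]))
def rp(q): return np.r_[(proj(s,[[q[0],q[1],.104],[q[0],q[1],.060]])-ps([[651,72],[640,150]])).ravel(),(proj(d,[[q[0],q[1],.104],[q[0],q[1],.060]])-pd([[113,430],[115,494]])).ravel()]
g=least_squares(rp,[.6,.2]);print('pin',g.x,np.round(g.fun,1))
for n,im,uv,z in [('standtop',s,ps([[557,118],[690,113],[718,196],[580,203]]),.056),('orange',s,[[429,208]],0),('beaker',s,[[212,263]],0),('other',s,[[410,268]],.06)]: print(n,onz(im,uv,z))
E
python3 fit.py
```

```text
clamp [0.54233275 0.01223419 0.34312037 1.03199003] [[0.4, -0.1], [-0.2, 0.1], [-0.6, -0.4], [-0.4, -0.1], [0.4, -1.0], [0.4, -0.3], [0.2, -0.5], [0.3, -0.1], [-0.1, 0.2], [0.0, -1.1], [-0.7, -0.8], [0.3, 0.0], [-0.2, 0.1], [-0.4, -0.5], [0.2, -0.5], [-0.2, -0.1]]
base [[0.57529258 0.02400914 0.045     ]]
press [[0.52310708 0.00536579 0.15465966]]
lh [[0.51489264 0.00243117 0.14006819]]
hinge [[ 0.48112164 -0.00963358  0.045     ]]
pin [0.44546701 0.21017223] [ 0.3 -0.2 -0.2 -0.1 -0.2 -0.6  0.2  0.4]
standtop [[0.41670883 0.17808798 0.056     ]
 [0.41516575 0.23948341 0.056     ]
 [0.47364994 0.24056777 0.056     ]
 [0.47623118 0.1792898  0.056     ]]
orange [[ 3.68385403e-01  2.72656205e-01 -1.11022302e-16]]
beaker [[ 0.53776181 -0.23154316  0.        ]]
other [[0.62310944 0.17416429 0.06      ]]
```

Request:
send_rows([
  [0, 0.2, -0.2, 0, 0, 0, 0],
  [0, 0.4, -0.4, 0, 0, 0, 0],
  [0, 0.6, -0.6, 0, 0, 0, 0],
  [0, 0.77, -0.79, 0, 0, 0, 0],
], squeeze=40)

```text
clock: 0.43
tcp_pos: [0.3255, -0.4642, 0.2418]
orientation: [-3.077, -0.63, 0.0]
contact_force: [1.1, -0.3, 0.2]
grip_width: 0.039
```

Request:
send_rows([
  [0, 0.2, -0.2, 0, 0, 0, 0],
  [0, 0.4, -0.4, 0, 0, 0, 0],
  [0, 0.6, -0.6, 0, 0, 0, 0],
  [0, 0.77, -0.79, 0, 0, 0, 0],
])

```text
clock: 0.77
tcp_pos: [0.385, -0.3098, 0.2422]
orientation: [-3.078, -0.631, 0.0]
contact_force: [1.5, -0.8, 0.4]
grip_width: -0.0003
```

Request:
send_rows([
  [0, 0.2, -0.2, 0, 0, 0, 0],
  [0, 0.4, -0.4, 0, 0, 0, 0],
  [0, 0.6, -0.6, 0, 0, 0, 0],
  [0, 0.77, -0.79, 0, 0, 0, 0],
])

```text
clock: 1.1
tcp_pos: [0.4445, -0.1556, 0.2423]
orientation: [3.078, 0.63, 0.0]
contact_force: [0.8, -1.1, -0.4]
grip_width: 0.0
```

Request:
send_rows([
  [0, 0.2, -0.2, 0, 0, 0, 0],
  [0, 0.4, -0.4, 0, 0, 0, 0],
  [0, 0.6, -0.6, 0, 0, 0, 0.01],
  [0, 0.76, -0.79, 0, 0, 0, 0.0194],
  [0, 0.76, -0.79, 0, 0, 0, 0.0194],
  [0, 0.76, -0.79, 0, 0, 0, 0.0194],
  [0, 0.76, -0.79, 0, 0, 0, 0.0194],
])

```text
clock: 1.68
tcp_pos: [0.502, -0.0045, 0.2419]
orientation: [3.095, 0.537, -0.002]
contact_force: [-0.5, -0.3, 0.8]
grip_width: 0.0
```

```bash
cat >> h.py <<'E'
def to(P,o=None,base=None):
    "fractions for world TCP points, from measured (or given base) position"
    o=o or r.get_obs(); M=R.from_rotvec(o['orientation']).as_matrix(); b=np.array(o['tcp_pos'] if base is None else base)
    return np.round((np.array(P)-b)@M/.15,3)
def show():
    o=r.get_obs(); M=R.from_rotvec(o['orientation']).as_matrix()
    print('t',round(o['clock'],2),'p',np.round(o['tcp_pos'],4),'tx',np.round(np.arctan2(M[1,0],M[0,0]),3),'z',np.round(M[:,2],3),'F',np.round(o['contact_force'],1),'w',round(o['grip_width'],4)); return o
E
python3 - <<'E'
from h import *
o=show()
H=np.array([.4811,-.0096]);e=np.array([np.cos(.343),np.sin(.343)])
def pt(a,n,s=.118): 
    u=s*np.cos(a)-(.018+n)*np.sin(a)-.011; z=.045+s*np.sin(a)+(.018+n)*np.cos(a)
    return np.r_[H+u*e,z+.011]
A=pt(1.03,.02);print(A,to([A]))
for a in [1.03,.9,.8,.7,.6,.5,.4,.3,.2,.15,.1,.05,.02,0]: 
    P=pt(a,0,.118+.004*(1.03-a)); print(a,P.round(4),to([P],base=A))
E
```

```text
t 1.68 p [ 0.502  -0.0045  0.2419] tx 0.343 z [-0.001 -0.001 -1.   ] F [-0.5 -0.3  0.8] w 0.0
[ 0.49727104 -0.00382507  0.1767244 ] [[-0.028 -0.015  0.434]]
1.03 [0.5134 0.0019 0.1664] [[0.114 0.    0.068]]
0.9 [0.5268 0.0067 0.16  ] [[0.209 0.    0.111]]
0.8 [0.5366 0.0102 0.1538] [[0.279 0.    0.152]]
0.7 [0.5458 0.0135 0.1466] [[0.344 0.    0.2  ]]
0.6 [0.5542 0.0165 0.1385] [[0.403 0.    0.255]]
0.5 [0.5619 0.0193 0.1294] [[0.458 0.    0.315]]
0.4 [0.5687 0.0217 0.1195] [[0.506 0.    0.381]]
0.3 [0.5745 0.0238 0.1089] [[0.547 0.    0.451]]
0.2 [0.5793 0.0255 0.0977] [[0.582 0.    0.526]]
0.15 [0.5814 0.0262 0.092 ] [[0.596 0.    0.564]]
0.1 [0.5831 0.0268 0.0861] [[0.608 0.    0.604]]
0.05 [0.5846 0.0274 0.0801] [[0.619 0.    0.644]]
0.02 [0.5853 0.0276 0.0764] [[0.624 0.    0.668]]
0 [0.5857 0.0278 0.074 ] [[0.627 0.    0.684]]
```

Request:
send_rows([
  [0, -0.028, -0.015, 0.2, 0, 0, 0],
  [0, -0.028, -0.015, 0.434, 0, 0, 0],
  [0, -0.028, -0.015, 0.434, 0, 0, 0],
])

```text
clock: 1.93
tcp_pos: [0.4932, -0.0058, 0.1721]
orientation: [-3.096, -0.532, 0.016]
contact_force: [-1.1, -1.2, -0.6]
grip_width: -0.0004
```

Request:
send_rows([
  [0, 0.06, 0, 0.035, 0, 0, 0],
  [0, 0.114, 0, 0.068, 0, 0, 0],
  [0, 0.165, 0, 0.09, 0, 0, 0],
  [0, 0.209, 0, 0.111, 0, 0, 0],
  [0, 0.245, 0, 0.131, 0, 0, 0],
  [0, 0.279, 0, 0.152, 0, 0, 0],
  [0, 0.312, 0, 0.176, 0, 0, 0],
  [0, 0.344, 0, 0.2, 0, 0, 0],
  [0, 0.374, 0, 0.227, 0, 0, 0],
  [0, 0.403, 0, 0.255, 0, 0, 0],
  [0, 0.43, 0, 0.285, 0, 0, 0],
  [0, 0.458, 0, 0.315, 0, 0, 0],
  [0, 0.482, 0, 0.348, 0, 0, 0],
  [0, 0.506, 0, 0.381, 0, 0, 0],
  [0, 0.527, 0, 0.416, 0, 0, 0],
  [0, 0.547, 0, 0.451, 0, 0, 0],
  [0, 0.547, 0, 0.451, 0, 0, 0],
])

```text
clock: 3.35
tcp_pos: [0.5749, 0.0246, 0.1082]
orientation: [-3.095, -0.536, 0.002]
contact_force: [0.3, -0.8, 0.9]
grip_width: -0.0001
```

Run:
```python
from h import *
import cv2
show()
a=snap('scene','s1');b=snap('side','d1')
cv2.imwrite('pics/v1.png',np.hstack([cv2.resize(cv2.imread('pics/s1.png')[150:300,260:360],None,fx=4,fy=4),cv2.resize(cv2.imread('pics/d1.png')[170:320,280:380],None,fx=4,fy=4)]))
```

```text
t 3.35 p [0.5749 0.0246 0.1082] tx 0.343 z [-0.001  0.    -1.   ] F [ 0.3 -0.8  0.9] w -0.0001
```

View pics/v1.png

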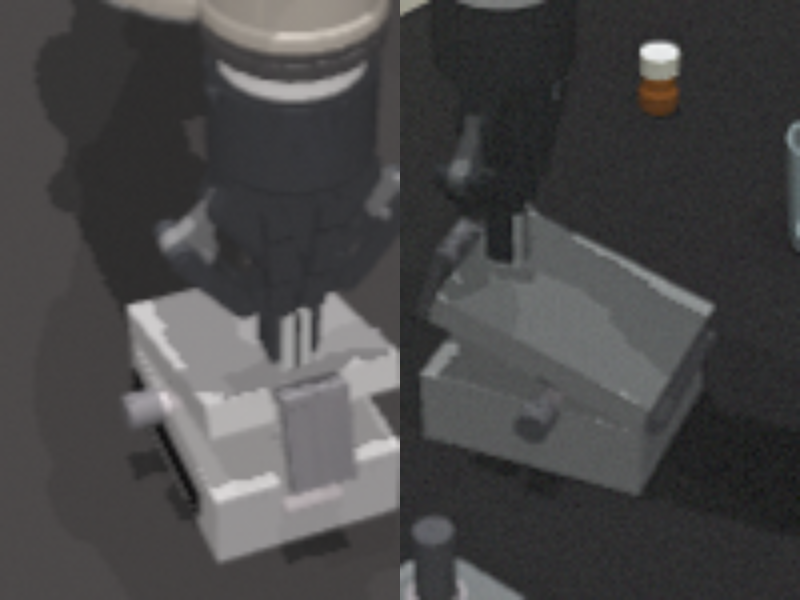

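The fingertips are on the lid near its free edge, at (300,350) in the left panel, and the lid is partly closed. I'll press it down through the catch.

Request:
send_rows([
  [0, 0.018, 0, 0.037, 0, 0, 0],
  [0, 0.035, 0, 0.075, 0, 0, 0],
  [0, 0.042, 0, 0.094, 0, 0, 0],
  [0, 0.049, 0, 0.113, 0, 0, 0],
  [0, 0.055, 0, 0.133, 0, 0, 0],
  [0, 0.061, 0, 0.153, 0, 0, 0],
  [0, 0.067, 0, 0.173, 0, 0, 0],
  [0, 0.072, 0, 0.193, 0, 0, 0],
  [0, 0.077, 0, 0.217, 0, 0, 0],
  [0, 0.077, 0, 0.217, 0, 0, 0],
  [0, 0.077, 0, 0.217, 0, 0, 0],
])

```text
clock: 4.37
tcp_pos: [0.5861, 0.0283, 0.0767]
orientation: [-3.095, -0.536, -0.0]
contact_force: [-1.5, -0.8, 1.3]
grip_width: -0.0003
```

Request:
send_rows([
  [0, 0, 0, 0.01, 0, 0, 0],
  [0, 0, 0, 0.018, 0, 0, 0],
  [0, 0, 0, 0.018, 0, 0, 0],
  [0, 0, 0, 0.018, 0, 0, 0],
])

```text
clock: 4.7
tcp_pos: [0.5864, 0.0284, 0.0745]
orientation: [-3.095, -0.536, -0.002]
contact_force: [0.4, 0.1, 2.2]
grip_width: 0.0003
```

Request:
send_rows([
  [0, 0, 0, -0.1, 0, 0, 0],
  [0, 0, 0, -0.3, 0, 0, 0],
  [0, 0, 0, -0.5, 0, 0, 0],
  [0.6, 0, 0, -0.7, 0, 0, 0],
  [0.6, 0, 0, -0.9, 0, 0, 0],
  [0.6, 0, 0, -0.9, 0, 0, 0],
  [0.6, 0, 0, -0.9, 0, 0, 0],
])

```text
clock: 5.28
tcp_pos: [0.5871, 0.0284, 0.2112]
orientation: [3.095, 0.536, 0.006]
contact_force: [-0.7, -0.1, -1.4]
grip_width: 0.0484
```

Run:
```python
from h import *
o=show()
a=snap('scene','s2');b=snap('side','d2')
cv2.imwrite('pics/v2.png',np.hstack([cv2.resize(cv2.imread('pics/s2.png')[190:310,280:360],None,fx=5,fy=5),cv2.resize(cv2.imread('pics/d2.png')[190:310,270:350],None,fx=5,fy=5)]))
A=[.4455,.210,o['tcp_pos'][2]];print(to([A]));
```

```text
t 5.28 p [0.5871 0.0284 0.2112] tx 0.343 z [ 0.004  0.    -1.   ] F [-0.7 -0.1 -1.4] w 0.0484
[[-0.47  -1.455 -0.017]]
```

View pics/v2.png

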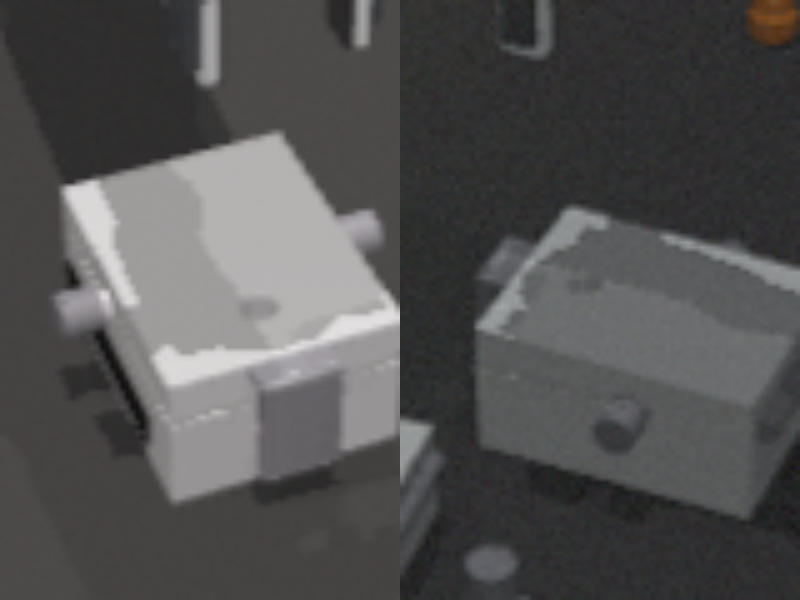

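The lid is shut on its catch with the hand off. Next I'll move above the pin.

Request:
send_rows([
  [0.6, -0.08, -0.24, 0, 0, 0, 0],
  [0.6, -0.16, -0.48, 0, 0, 0, 0],
  [0.6, -0.235, -0.728, 0, 0, 0, 0],
])

```text
clock: 5.63
tcp_pos: [0.5142, 0.1191, 0.2075]
orientation: [3.096, 0.533, -0.005]
contact_force: [-0.3, 1.2, 0.3]
grip_width: 0.0507
```

Request:
send_rows([
  [0.6, -0.08, -0.24, 0, 0, 0, 0],
  [0.6, -0.16, -0.48, 0, 0, 0, 0],
  [0.6, -0.235, -0.728, 0, 0, 0, 0],
  [0.6, -0.235, -0.728, 0, 0, 0, 0],
  [0.6, -0.235, -0.728, 0, 0, 0, 0],
  [0.6, -0.235, -0.728, 0, 0, 0, 0],
])

```text
clock: 6.13
tcp_pos: [0.4458, 0.2095, 0.2082]
orientation: [3.095, 0.536, -0.003]
contact_force: [0.5, -0.1, -0.0]
grip_width: 0.0512
```

Run:
```python
from h import *
from scipy.optimize import least_squares
o=show()
print(to([[.4455,.210,.077]]))
f=snap('wrist','w1'); print('pin proj',proj(f,[[.4455,.21,.104],[.4455,.21,.062]]), 'cam',ray(f,[[320,240]]))
s,d=load('s2'),load('d2')
us=(np.array([259,307])+.5)/5-.5+[280,190]; ud=(np.array([185,284])+.5)/5-.5+[270,190]
g=least_squares(lambda q:np.r_[(proj(s,[[*q,.066]])-us).ravel(),(proj(d,[[*q,.066]])-ud).ravel()],[.57,.02]);print('lid hole',g.x,g.fun)
```

```text
t 6.13 p [0.4458 0.2095 0.2082] tx 0.343 z [-0.002 -0.001 -1.   ] F [ 0.5 -0.1 -0. ] w 0.0512
[[ 0.001 -0.004  0.875]]
pin proj [[309.83987044 247.8952106 ]
 [310.32948107 231.02252337]] cam (array([0.5190812 , 0.23378366, 0.33999768]), array([[-0.26807946, -0.11468058, -0.95674821]]))
lid hole [0.57538855 0.02367533] [ 0.12626053 -0.51484625 -0.18904956 -0.64691521]
```

View pics/w1.png

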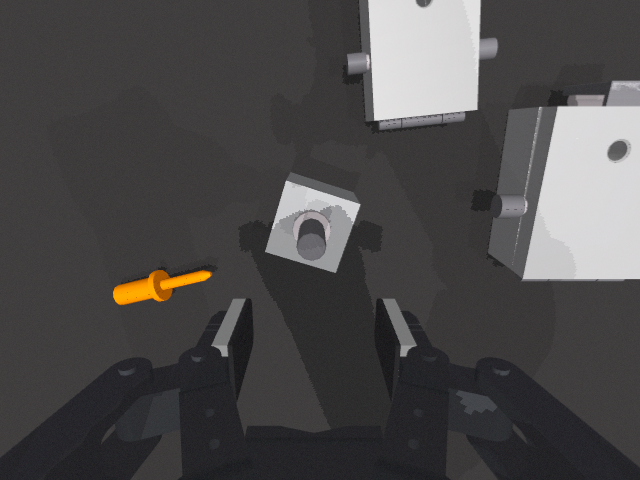

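Wrist view: the grip top is at (311,246) and the collar at (312,225), within about 1 mm of the prediction of (310,248). The lid hole is at (619,150). Now I'll descend and grasp.

Request:
send_rows([
  [0.6, 0, 0, 0.2, 0, 0, 0],
  [0.6, 0, -0.004, 0.4, 0, 0, 0],
  [0.6, 0, -0.004, 0.6, 0, 0, 0],
  [0.6, 0, -0.004, 0.75, 0, 0, 0],
  [0.6, 0, -0.004, 0.83, 0, 0, 0],
  [0.6, 0, -0.004, 0.87, 0, 0, 0],
  [0.6, 0, -0.004, 0.87, 0, 0, 0],
  [0, 0, -0.004, 0.87, 0, 0, 0],
  [0, 0, -0.004, 0.87, 0, 0, 0],
  [0, 0, -0.004, 0.87, 0, 0, 0],
  [0, 0, -0.004, 0.87, 0, 0, 0],
  [0, 0, -0.004, 0.87, 0, 0, 0],
], squeeze=80)

```text
clock: 7.18
tcp_pos: [0.4469, 0.211, 0.08]
orientation: [-3.095, -0.535, -0.004]
contact_force: [-0.4, -0.9, 6.2]
grip_width: 0.0184
```

Run:
```python
from h import *
o=show()
```

```text
t 7.18 p [0.4469 0.211  0.08  ] tx 0.342 z [ 0.002  0.001 -1.   ] F [-0.4 -0.9  6.2] w 0.0184
```

Request:
send_rows([
  [0, 0, 0, -0.05, 0, 0, 0],
  [0, 0, 0, -0.15, 0, 0, 0],
  [0, 0, 0, -0.3, 0, 0, 0],
  [0, 0, 0, -0.45, 0, 0, 0],
  [0, 0, 0, -0.6, 0, 0, 0],
  [0, 0, 0, -0.75, 0, 0, 0],
  [0, 0, 0, -0.85, 0, 0, 0],
  [0, 0, 0, -0.85, 0, 0, 0],
  [0, 0, 0, -0.85, 0, 0, 0],
  [0, 0, 0, -0.85, 0, 0, 0],
])

```text
clock: 8.02
tcp_pos: [0.4453, 0.2103, 0.2056]
orientation: [3.095, 0.536, -0.002]
contact_force: [-0.0, 0.8, -1.3]
grip_width: 0.0179
```

Run:
```python
from h import *
o=show()
print(to([[.5754,.0238,o['tcp_pos'][2]]]))
snap('scene','s3');snap('side','d3')
P=o['tcp_pos']
for n in('s3','d3'): print(proj(load(n),[P]))
```

```text
t 8.02 p [0.4453 0.2103 0.2056] tx 0.343 z [-0.001 -0.001 -1.   ] F [-0.   0.8 -1.3] w 0.0179
[[0.399 1.463 0.   ]]
[[422.05994329 153.28828096]]
[[285.59723212 258.69401593]]
```

Request:
send_rows([
  [0, 0.07, 0.24, 0, 0, 0, 0],
  [0, 0.14, 0.48, 0, 0, 0, 0],
  [0, 0.2, 0.732, 0, 0, 0, 0],
])

```text
clock: 8.37
tcp_pos: [0.5111, 0.1171, 0.2053]
orientation: [-3.095, -0.54, 0.002]
contact_force: [1.2, 0.3, -1.0]
grip_width: 0.0179
```

Request:
send_rows([
  [0, 0.07, 0.24, 0, 0, 0, 0],
  [0, 0.14, 0.48, 0.1, 0, 0, 0],
  [0, 0.199, 0.731, 0.2, 0, 0, 0],
  [0, 0.199, 0.731, 0.3, 0, 0, 0],
  [0, 0.199, 0.731, 0.3, 0, 0, 0],
  [0, 0.199, 0.731, 0.3, 0, 0, 0],
  [0, 0.199, 0.731, 0.3, 0, 0, 0],
  [0, 0.199, 0.731, 0.3, 0, 0, 0],
])

```text
clock: 9.03
tcp_pos: [0.576, 0.0259, 0.1621]
orientation: [-3.094, -0.54, -0.002]
contact_force: [0.2, -0.7, -1.0]
grip_width: 0.0179
```

Run:
```python
from h import *
o=show()
s=snap('scene','s4');d=snap('side','d4')
cv2.imwrite('pics/v4.png',np.hstack([cv2.resize(cv2.imread('pics/s4.png')[195:285,300:366],None,fx=6,fy=6,interpolation=cv2.INTER_CUBIC),cv2.resize(cv2.imread('pics/d4.png')[175:265,275:341],None,fx=6,fy=6,interpolation=cv2.INTER_CUBIC)]))
x,y,z=o['tcp_pos']
for f in(s,d): print(proj(f,[[x,y,z-.074],[.5754,.0238,.066]]))
```

```text
t 9.03 p [0.576  0.0259 0.1621] tx 0.345 z [ 0.001  0.001 -1.   ] F [ 0.2 -0.7 -1. ] w 0.0179
[[332.77679484 242.67938241]
 [331.5887551  250.48763559]]
[[305.35372939 238.07895881]
 [306.3688525  245.77560977]]
```

View pics/v4.png

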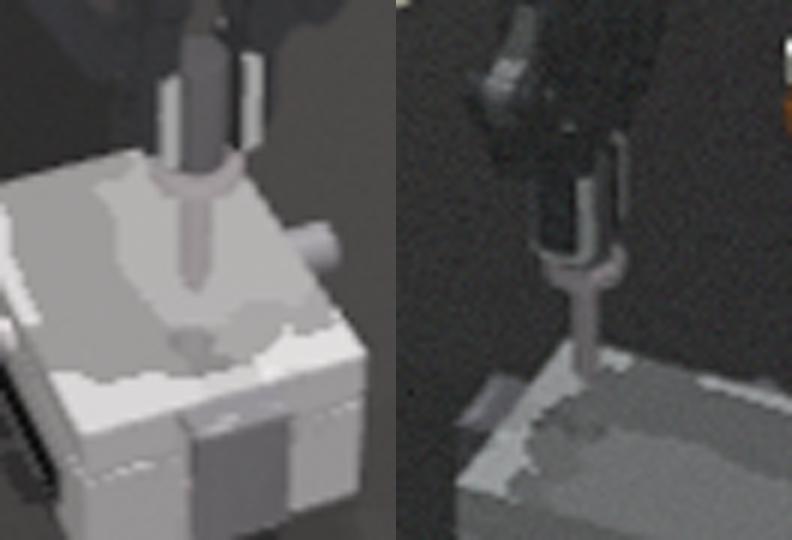

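Run:
```python
from h import *
from scipy.optimize import least_squares
s,d=load('s4'),load('d4')
us=(np.array([[196,288],[192.5,343]])+.5)/6-.5+[300,195]; ud=(np.array([[190,377],[191,427]])+.5)/6-.5+[275,175]
for i in(0,1):
  g=least_squares(lambda q:np.r_[(proj(s,[q])-us[i]).ravel(),(proj(d,[q])-ud[i]).ravel()],[.57,.02,.08]);print(g.x,g.fun.round(2))
print(r.get_obs()['tcp_pos'])
```

```text
[0.57575867 0.02432863 0.0886394 ] [-0.28 -0.19 -0.32  0.19]
[0.57686598 0.02329369 0.06448559] [-0.3  -0.2  -0.36  0.21]
[0.57617595 0.02549797 0.16223813]
```

Request:
send_rows([
  [0, 0, 0.004, 0.08, 0, 0, 0],
  [0, 0, 0.004, 0.14, 0, 0, 0],
  [0, 0, 0.004, 0.17, 0, 0, 0],
  [0, 0, 0.004, 0.2, 0, 0, 0],
  [0, 0, 0.004, 0.2, 0, 0, 0],
])

```text
clock: 9.55
tcp_pos: [0.5756, 0.0238, 0.13]
orientation: [-3.095, -0.536, 0.003]
contact_force: [0.4, -0.3, -1.5]
grip_width: 0.0178
```

Request:
send_rows([
  [0, 0, 0, 0.03, 0, 0, 0],
  [0, 0, 0, 0.06, 0, 0, 0],
  [0, 0, 0, 0.09, 0, 0, 0],
  [0, 0, 0, 0.12, 0, 0, 0],
  [0, 0, 0, 0.14, 0, 0, 0],
  [0, 0, 0, 0.14, 0, 0, 0],
])

```text
clock: 10.05
tcp_pos: [0.5763, 0.024, 0.1097]
orientation: [-3.095, -0.536, -0.0]
contact_force: [1.1, 0.7, -1.8]
grip_width: 0.0181
```

Request:
send_rows([
  [0, 0, 0, 0.04, 0, 0, 0],
  [0, 0, 0, 0.08, 0, 0, 0],
  [0, 0, 0, 0.1, 0, 0, 0],
  [0, 0, 0, 0.12, 0, 0, 0],
  [0, 0, 0, 0.13, 0, 0, 0],
  [0, 0, 0, 0.14, 0, 0, 0],
  [0, 0, 0, 0.15, 0, 0, 0],
  [0, 0, 0, 0.155, 0, 0, 0],
  [0, 0, 0, 0.155, 0, 0, 0],
  [0, 0, 0, 0.155, 0, 0, 0],
])

```text
clock: 10.88
tcp_pos: [0.5766, 0.0238, 0.0872]
orientation: [-3.095, -0.536, -0.002]
contact_force: [2.4, 1.9, 0.8]
grip_width: 0.0181
```

Request:
send_rows([
  [0, 0, 0, 0.01, 0, 0, 0],
  [0, 0, 0, 0.02, 0, 0, 0],
  [0, 0, 0, 0.02, 0, 0, 0],
  [0, 0, 0, 0.02, 0, 0, 0],
  [0, 0, 0, 0.02, 0, 0, 0],
])

```text
clock: 11.3
tcp_pos: [0.5768, 0.0239, 0.0868]
orientation: [3.095, 0.535, 0.002]
contact_force: [-6.6, 0.4, 25.4]
grip_width: 0.018
```

Request:
send_rows([
  [0, 0, 0, -0.005, 0, 0, 0],
  [0, 0, 0, -0.005, 0, 0, 0],
  [0, 0, 0, -0.005, 0, 0, 0],
  [0, 0, 0, -0.005, 0, 0, 0],
])

```text
clock: 11.63
tcp_pos: [0.5768, 0.0239, 0.0869]
orientation: [3.095, 0.536, 0.002]
contact_force: [-4.1, 0.7, 17.8]
grip_width: 0.0184
```

Run:
```python
from h import *
o=show()
s=snap('scene','s5');d=snap('side','d5')
cv2.imwrite('pics/v5.png',np.hstack([cv2.resize(cv2.imread('pics/s5.png')[195:295,290:370],None,fx=5,fy=5,interpolation=cv2.INTER_CUBIC),cv2.resize(cv2.imread('pics/d5.png')[200:300,270:350],None,fx=5,fy=5,interpolation=cv2.INTER_CUBIC)]))
show()
```

```text
t 11.63 p [0.5768 0.0239 0.0869] tx 0.343 z [ 0.002 -0.    -1.   ] F [-4.1  0.7 17.8] w 0.0184
t 11.73 p [0.5768 0.0239 0.0869] tx 0.343 z [ 0.002 -0.    -1.   ] F [-2.4  0.8 18. ] w 0.0178
```

View pics/v5.png

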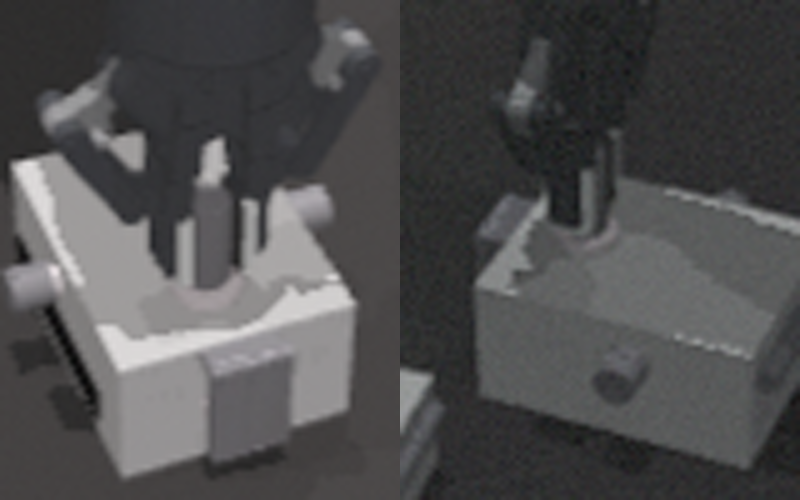

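The collar sits flat on the upper half at (210,300) in the left panel. The seam line is gone, so the lid is fully shut, and the push is steady at 18 N. I'll hand in.

Run:
```python
from h import *
print(r.hand_in()); show()
```

```text
the job is handed in; nothing more can be done
None
the job is handed in; nothing more can be done
```

The job is done and handed in at about 11.7 s of the 58 s allowed.

I pressed the upper half down through the catch with closed fingers and took the hand off; a picture showed it holding by itself. I then took the dark-gripped pin from its stand, put it down through both holes, and pushed until the collar sat on the plate.

**Last checks:**
- **Seating:** the measured tool height puts the tip at about 13 mm, the height given for a seated collar. The seam between the halves had closed in both views.
- **Push and grip:** the push was steady at about 18 N after a brief 25 N, which I eased off. The grip is set to 80 N. A side force of about 2 to 4 N remained.
- **Disagreement:** the gripper reads 18 mm on the 20 mm grip. It held steady throughout, so I took it as give or offset.
- **Not checked:** I did not compare the beaker, bottle and vial before and after. The path stayed clear of them, and no unexpected forces showed at the readings taken after each move.

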